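# Press the gas charger onto the soda unit's tilted filling nipple and hold it home

## Robot

A 6-joint arm with a two-finger parallel gripper is mounted at the origin on a cart in front of the work surface, level with it; the furniture and walls round the work are solid. World frame = base frame: x ahead of the robot, y to its left, z up, the work surface at z = 0. Lengths are in m, angles in degrees, forces in N, time in s.
With the tool pointing down it reaches from about 0.4 to 0.825 m from the base axis. Payload 7 kg.
Tool frame: the origin (TCP) lies midway between the tips of the shut fingers; the grasp point (between the pads) lies 19 mm behind it (r.grip_point_offset is the z of the grasp point in the tool frame, in m); z points along the fingers, y is the line along which they close (so a half turn about z gives the same grasp; the last joint's range is limited). The gripper opens to 88 mm and grips with 3 to 60 N. Pads are 19 mm wide; open, the fingers measure 130 mm over their backs; the gripper's body (78 mm by 193 mm) begins 47 mm behind the grasp point.
Start: joints at [82.225, 20.546, 0.682, 0, -70.136, -16.507], TCP at [0.278, 0.615, 0.227] pointing down, gripper open.
Joint ranges: [-176.03, 176.03], [-82.01, 121.73], [-58.28, 71.71], [-173.87, 95.51], [-174.79, -0.11], [-173.66, 173.66]. Speed limits (degrees/s): [136.94, 136.94, 172.46, 180, 180, 180].

## Interface

Orientations are given as [roll, pitch, yaw] about the fixed x, y, z axes, in that order (R = Rz(yaw) Ry(pitch) Rx(roll)).
In Python, from plant import r, viewer, recognise, outline_of, pinpoint gives the robot as it stands.
- The arm moves only by the tool move_arm, never from a script. Its argument "targets" is a list of rows, each a list of 2 entries, a list of its own where there are three numbers: the shift along the tool's x, y, z in cm, then the turn, a rotation vector about the tool's x, y, z in rad. A call has 1 to 5 rows; each row is the pose to reach, as a shift and turn from the pose commanded when the call began, along the tool's axes at that moment; what a row does not reach only later rows make up. A row lasts 1/8 s, in which the tool goes at most 62.5 mm and 10.7 degrees, less where a joint would pass 70% of its speed; a pose out of reach is approached as far as the arm can. A call with a gripper value outside its range is refused whole. "jaw" is the finger opening in cm, from 0 to 8.76, set as the call begins (left out, the last holds). The fingers move at their own pace and stop on an object; "squeeze" is the grip in N (left out, the last holds). Time passes only in rows, so rows that repeat a pose let the fingers close. It gives the time, the measured TCP pose, the force, the opening and the grip force at its end, in the units of the state.
- r.get_state(): the state, without advancing time (a new reading comes with each control period).
- viewer.capture(name): name is "scene" or "top"; returns a dict with "image" (420x560x3 uint8, blue, green, red), "intrinsics" (3x3 intrinsics, pixels), "D" ([k1, k2, p1, p2, k3] as OpenCV has them; the pictures are not rectified), "camera_from_world" (4x4, takes a point from world to camera coordinates). Camera axes: x right, y up, looking along -z (the intrinsics and any distortion apply to the point x, -y, -z); pixel columns grow to the right and rows downward; lengths in m; the calibration is good to about 2 mm. A picture is of the moment at which its call begins. There is no depth.
- r.close_job(): hands the job in; it is judged then, once.
Trained networks look in the newest picture that a camera, given by its name, has taken for a name from the list of things; names that differ only in an ending like _2 or _b are one class to them, and where a whole thing is asked for, a point or a joint stands for the part that bears it (a point fixed in the world has none). Each returns a list of dicts, best first, with "score" (0 to 1); they miss things now and then, are a little off and sometimes report something else, mostly with a low value. They report only what shows in the picture. A call takes as long as a camera call. They do not tell look-alikes from the thing itself.
- recognise(label, camera): "box" ([left, top, right, bottom] in pixels, round what is visible of it).
- outline_of(label, camera): "mask" (420x560 bool, what is visible of it) and "box" ([left, top, right, bottom] in pixels, round what is visible of it).
- pinpoint(label, camera): "location" ([row, column] in pixels: a listed point, or the origin of a listed thing).
The state is a dict: "time_s": time; "joints": joint angles; "qd": joint speeds; "joint_torque": joint torques, N m; "tcp_pos": TCP position; "eef_rot": TCP orientation; "contact_force": force on the tool from outside, world axes, zero at the start; "moment": the same for the moment, N m; "gripper_width": finger opening in m; "gripper_force": force on a finger pad.
Only numpy, scipy, OpenCV 4.12 (cv2) and the standard library are available. Lean on these libraries where they do the work, as an engineer would, in place of code of your own. Each camera call takes 0.05 s, during which the arm holds its last target. There are 200 camera calls.

## Task

Wind the handwheel of the soda-filling unit clockwise by its crank knob until the steel shutter has moved clear of the tilted filling nipple and rests against its stop post. Then take the gas charger out of its dock, press it mouth-first squarely onto the nipple until it snaps in and is fully home, and finish like that: keep gripping the charger and keep it pushed home against the spring pin, do not let go. Do not knock over or push about the jam jar, salt shaker, small tin or garlic.

Things in the scene. Friction and masses are not known exactly. Their poses are not given: they have to be found in the camera images.
- unit: soda-filling unit, fixed: white base plate 145 x 290 x 14 mm, x -83 to +63, y -140 to +150 mm about its origin on the worktop, z up; -x side towards the robot within 0.25 rad. In its frame: nipple head at x 0, y -85 mm; vertical handwheel axis at x 0, y +75; stop post (30 x 10, 62 high) at x +32, y +20; round dial low at x -60, y -12, its needle turns as the pin is pressed
- nipple (a point): centre of the nipple's face, 46 mm up, on a pedestal 43 mm wide; z is the nipple's axis, leaning 20 degrees from vertical to the unit's -x side. Post 11 mm thick, 16 mm tall, tapered tip; brass spring pin on it reaches 27 mm. Spring catches at 14 to 25 mm along the point's +x and -x, 19 mm tall. Home: charger's mouth on this point, its z along this z
- crank_knob (a point): on the crank knob's axis at gripping height, 80 mm above the worktop: black upright knob 15 to 18 mm thick, 56 to 96 mm above the worktop, spins freely on its own axis, 32 mm from the handwheel's axis; the wheel's rim (80 mm wide, top 55 mm up) is below it. At wheel = 0 the knob is on the unit's -x side of the wheel axis
- wheel (a joint): turn of the handwheel, rad, growing clockwise seen from above; 0 shutter shut, 5.5 shutter at its stop; about 2 N at the knob turns it and it stays where it is left
- shutter (a joint): travel of the shutter along the unit's +y, m; geared to the wheel, 10 mm per rad. 0: its plate (42 mm wide, 32 to 35 mm above the nipple's face) covers the nipple; 0.055: against the stop post, plate edge 34 mm from the nipple's axis, nipple free
- pin (a joint): how far the nipple's spring pin is pushed in, m: 0 free, 0.007 charger home; 2 N to start, 7 N home. Pressing: about 5 N as the catches ride over the collar (mouth 9 to 6 mm off the face), then they snap in above it and pull it to 3 mm; the rest is against the pin, 4 to 7 N, up to the hard face. Let go before that, the charger stands 3 mm off (pin about 0.0036)
- charger: gas charger, loose: plain aluminium cylinder 30 mm thick, 108 mm long, about 0.15 kg, upright in its dock. Origin at the centre of its open mouth (lower end), z to the closed end. Socket 16 mm wide (21 at the lip), 20 deep. Outside 25 mm at the lip, a collar widening to 32 from 5 to 9 mm up; groove 26 wide from 10 to 20 mm. Grip it 70 to 85 mm from the mouth
- dock: the charger's dock, fixed: a low steel cup 68 mm wide at the foot, 27 mm high, bore 40 mm, its floor 7 mm above the worktop where the charger's mouth stands. Origin at the centre of its underside
- jam_jar: jam jar, 65 mm wide, 90 mm high, a bystander behind the unit; origin at the centre of its underside
- salt: salt shaker, 44 mm wide, 90 mm high, a bystander behind the dock; origin at the centre of its underside
- tin: small food tin, 58 mm wide, 72 mm high, a bystander at the left; origin at the centre of its underside
- garlic: garlic bulb, 54 mm, a bystander at the front left; origin at the centre of its underside
Things that resemble listed ones, but are neither listed nor needed, are in the scene too. Leave any turquoise or yellow look-alike of the dock alone.

How it is judged:
By the outcome, as a careful person would: the job done as asked, in the order asked, and still so for the second after the job is handed in, while the arm keeps its last pose, push and grip.
It also fails if it takes over 61 s, if anything falls off the work surface, if the arm or the gripper's body presses on something with over 40 N, if the wrist force passes 120 N, or if a joint passes its speed limit or range.

## Working session

There is one attempt and no reset: what is moved stays moved. The work goes in short steps, Python scripts to look and compute and a tool call to move; the robot and the scene stay as the last step left them, time stands still between calls to the robot, and variables do not carry over. Pictures are saved under pics/ and viewed, at most 10 in all, crops included, and the job is handed in when it is done.

Besides the shell and the picture viewer there is one more tool, called after "Request:" by a JSON object that holds its "api" and its "payload", one argument or row to a line. move_arm: Moves the arm, as the interface text tells. Its arguments: {"type":"object","properties":{"targets":{"type":"array","items":{"type":"array"}},"jaw":{"type":"number"},"squeeze":{"type":"number"}},"required":["targets"]}

```bash
mkdir -p pics; ls
cat > h.py <<'E'
import numpy as np, cv2
from plant import r, viewer, recognise, outline_of, pinpoint
from scipy.spatial.transform import Rotation as Ro
def ray(c,px):  # px=(row,col)
    K=np.array(c["intrinsics"]);D=np.array(c["D"]);T=np.array(c["camera_from_world"])
    u=cv2.undistortPoints(np.array([[[px[1],px[0]]]],float),K,D)[0,0]
    d=T[:3,:3].T@np.array([u[0],-u[1],-1.]);o=-T[:3,:3].T@T[:3,3]
    return o,d
def atz(c,px,z):
    o,d=ray(c,px);return o+d*(z-o[2])/d[2]
def proj(c,P):
    T=np.array(c["camera_from_world"]);p=T[:3,:3]@np.asarray(P,float)+T[:3,3]
    q,_=cv2.projectPoints(np.array([[p[0],-p[1],-p[2]]]),np.zeros(3),np.zeros(3),np.array(c["intrinsics"]),np.array(c["D"]))
    return q[0,0][::-1]
def tri(c1,p1,c2,p2):
    o1,d1=ray(c1,p1);o2,d2=ray(c2,p2)
    A=np.stack([d1,-d2],1);s=np.linalg.lstsq(A,o2-o1,rcond=None)[0]
    a=o1+s[0]*d1;b=o2+s[1]*d2
    return (a+b)/2,np.linalg.norm(a-b)
E
python3 - <<'E'
from h import *
np.set_printoptions(precision=3,suppress=True)
C={n:viewer.capture(n) for n in("scene","top")}
for n in C:
    cv2.imwrite(f"pics/{n}0.png",C[n]["image"])
    T=C[n]["camera_from_world"];print(n,-np.array(T)[:3,:3].T@np.array(T)[:3,3])
for l in["nipple","crank_knob","charger","dock","unit","jam_jar","salt","tin","garlic"]:
  for n in C:
    print(l,n,[(np.round(d["location"],1).tolist(),round(d["score"],2)) for d in pinpoint(l,n)[:4]])
E
```

```text
pics
scene [ 0.122 -0.726  0.732]
top [0.404 0.044 1.193]
nipple scene [([241.6, 288.4], 0.84)]
nipple top [([220.3, 300.1], 0.75)]
crank_knob scene [([203.6, 251.3], 0.44)]
crank_knob top [([175.2, 406.2], 0.67), ([221.1, 300.0], 0.48), ([233.8, 224.4], 0.43)]
charger scene [([347.5, 307.4], 0.85)]
charger top [([260.6, 415.1], 0.81)]
dock scene [([321.1, 250.9], 0.93), ([307.9, 297.5], 0.73), ([351.5, 310.8], 0.57)]
dock top [([291.7, 367.3], 0.87), ([264.9, 418.7], 0.86), ([246.6, 367.7], 0.85)]
unit scene [([236.1, 274.9], 0.7)]
unit top [([224.4, 262.5], 0.86)]
jam_jar scene [([243.2, 339.7], 0.76)]
jam_jar top [([158.3, 303.3], 0.59), ([235.4, 223.4], 0.27)]
salt scene [([314.2, 381.4], 0.82)]
salt top [([174.5, 408.9], 0.6)]
tin scene [([189.7, 221.5], 0.93), ([235.9, 278.3], 0.44)]
tin top [([243.4, 147.4], 0.69), ([226.0, 263.2], 0.33)]
garlic scene [([205.5, 194.6], 0.62)]
garlic top [([288.4, 161.5], 0.78), ([244.3, 146.1], 0.67)]
```

Run:
```python
from h import *
np.set_printoptions(precision=4,suppress=True)
C={n:viewer.capture(n) for n in("scene","top")}
pairs=dict(nipple=([241.6,288.4],[220.3,300.1]),knob=([203.6,251.3],[233.8,224.4]),charger=([347.5,307.4],[260.6,415.1]),dock=([351.5,310.8],[264.9,418.7]),unit=([236.1,274.9],[224.4,262.5]),jar=([243.2,339.7],[158.3,303.3]),salt=([314.2,381.4],[174.5,408.9]),tin=([189.7,221.5],[243.4,147.4]),garlic=([205.5,194.6],[288.4,161.5]))
for k,(a,b) in pairs.items(): print(k,*tri(C["scene"],a,C["top"],b))
a=cv2.resize(C["scene"]["image"][140:400,150:430],(800,743))[:600]
cv2.imwrite("pics/s_crop.png",cv2.resize(C["scene"]["image"][160:380,160:440],(763,600)))
cv2.imwrite("pics/t_crop.png",cv2.resize(C["top"]["image"][130:330,180:446],(798,600)))
```

```text
nipple [ 0.5119 -0.0102  0.0498] 0.0015531115982202594
knob [0.4846 0.1636 0.073 ] 0.0010376786982949342
charger [ 0.4086 -0.2876  0.0085] 0.005044505640207488
dock [ 0.4034 -0.2982  0.0101] 0.007097320540101506
unit [0.5121 0.0774 0.0047] 0.005828058421705763
jar [ 0.6699 -0.0248 -0.0074] 0.00573411503117827
salt [ 0.6169 -0.2838 -0.0055] 0.018886178764321256
tin [0.4666 0.3568 0.0168] 0.006570850361968358
garlic [0.3612 0.3243 0.0089] 0.0006050114964259175
```

View pics/s_crop.png

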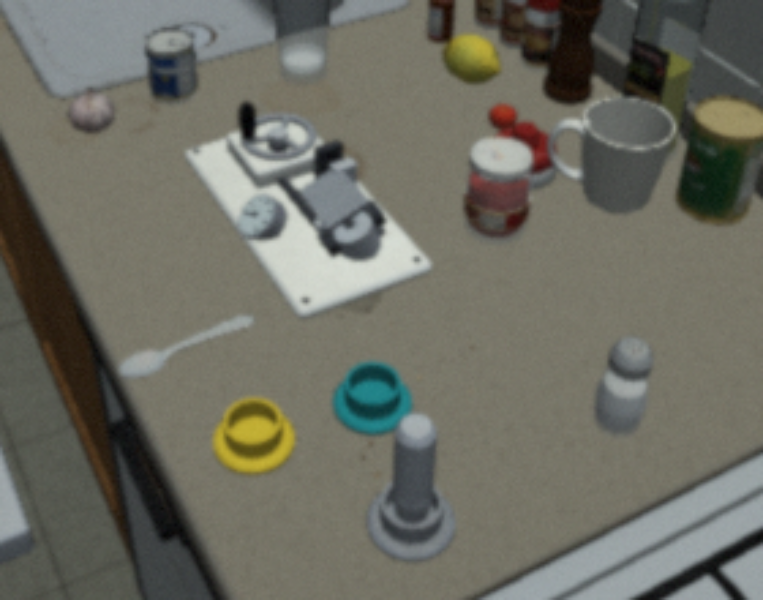

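View pics/t_crop.png

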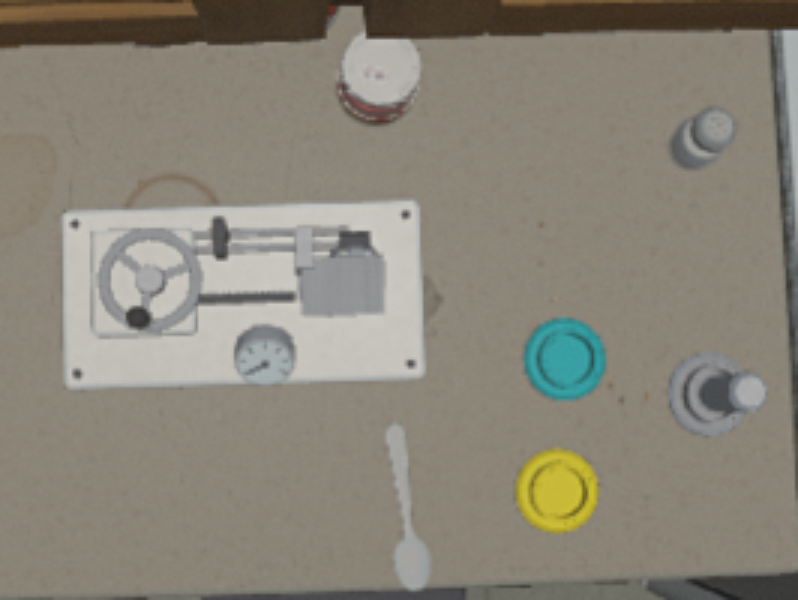

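Scene crop: the unit shows its black crank knob at (251,200), shutter plate over the nipple at (283,232), and the black stop post at (280,217).

Candidates (top picture, col,row):
- **Dock:** yellow (367,292), turquoise (368,247) and steel grey (417,262). The steel one holds the charger, so I choose that.
- **Knob:** black knob on the rim (226,235), stop post (253,208) and salt cap (417,172). I choose the one on the rim.

The close crops confirm both choices.

Run:
```python
from h import *
from scipy.optimize import least_squares
np.set_printoptions(precision=4,suppress=True)
t=viewer.capture("top");s=viewer.capture("scene")
f=lambda x,y:(130+y/3,180+x/3)
g=lambda x,y:(160+y*220/600,160+x*280/763)
U=np.array([[.0625,.15],[.0625,-.14],[-.0825,-.14],[-.0825,.15]])
ct=[f(63,211),f(417,202),f(425,376),f(66,388)]
W=np.array([atz(t,p,.014)[:2] for p in ct]);print(W)
cs=[None,g(430,264),g(304,316),g(186,152)]
for p in cs[1:]:print(atz(s,p,.014))
R=lambda a:np.array([[np.cos(a),-np.sin(a)],[np.sin(a),np.cos(a)]])
o=least_squares(lambda v:((U@R(v[2]).T+v[:2])-W).ravel(),[.5,.07,0]);print("unit",o.x,o.fun)
v=o.x;P=lambda x,y:R(v[2])@[x,y]+v[:2]
print("nip",P(0,-.085),"axis",P(0,.075),"knob",P(-.032,.075))
print("knob top",atz(t,f(138,316),.096), "hub",atz(t,f(150,280),.06), tri(s,g(247,108),t,f(138,316)))
print("charger top",atz(t,f(748,391),.113),atz(s,g(417,430),.115))
for sc in outline_of("dock","top"): print(sc["score"],sc["box"])
for n,c in(("top",t),("scene",s)):
  m=outline_of("charger",n)[0];print(n,m["box"],cv2.fitEllipse(np.argwhere(m["mask"])[:,::-1].astype(np.float32)))
st=r.get_state();print(st["tcp_pos"],st["eef_rot"],st["gripper_width"],st["contact_force"],st["time_s"],r.grip_point_offset)
```

```text
[[ 0.5708  0.2255]
 [ 0.5706 -0.0597]
 [ 0.4306 -0.0612]
 [ 0.4286  0.2247]]
[ 0.5698 -0.0631  0.014 ]
[ 0.432  -0.0687  0.014 ]
[0.431  0.2176 0.014 ]
unit [0.5102 0.0774 0.0039] [ 0.0013  0.0021  0.0027 -0.0026 -0.0023 -0.0017 -0.0016  0.0023]
nip [ 0.5105 -0.0076] axis [0.5099 0.1524] knob [0.4779 0.1522]
knob top [0.479  0.1578 0.096 ] hub [0.5089 0.1519 0.06  ] (array([0.4804, 0.1579, 0.0914]), np.float64(0.0023202063729555336))
charger top [ 0.4097 -0.2916  0.113 ] [ 0.4078 -0.2989  0.115 ]
0.83 [354.7, 236.3, 379.8, 261.1]
0.69 [125.8, 229.8, 156.7, 255.1]
0.58 [407.2, 249.7, 429.3, 274.4]
top [411.1, 254.8, 436.2, 266.6] ((423.602783203125, 260.0803527832031), (12.735312461853027, 20.374052047729492), 87.372802734375)
scene [300.9, 310.0, 320.5, 353.2] ((311.1839294433594, 332.2310791015625), (13.456724166870117, 35.75157165527344), 3.6923556327819824)
[0.2776 0.6153 0.2265] [179.9985   0.0002 -24.2845] 0.08791452685571163 [ 0.2854 -0.6203 -0.3219] 1.35 -0.0188
```

```bash
cat >> h.py <<'E'
def go(pos,rpy,grip=True):
    "tool-frame shift cm / rotvec from the measured pose, to put the grasp point (or TCP) at pos"
    s=r.get_state();R0=Ro.from_euler("xyz",s["eef_rot"],degrees=True);R1=Ro.from_euler("xyz",rpy,degrees=True) if not isinstance(rpy,Ro) else rpy
    p=np.array(pos,float)
    if grip:p=p-R1.apply([0,0,r.grip_point_offset])
    print("shift",np.round(R0.inv().apply(p-s["tcp_pos"])*100,2),"rot",np.round((R0.inv()*R1).as_rotvec(),3),"tcp",np.round(s["tcp_pos"],4),np.round(s["eef_rot"],1),"t",s["time_s"],"F",np.round(s["contact_force"],1))
E
python3 - <<'E'
from h import *
go([.479,.157,.17],[180,0,-90])
E
```

```text
shift [37.2  33.49  7.54] rot [ 0.    -0.     1.147] tcp [0.2776 0.6153 0.2265] [180.    0.  -24.3] t 1.35 F [ 0.3 -0.6 -0.3]
```

Request:
{"api": "move_arm", "payload": {
  "targets": [
    [[37.2,33.5,0],[0,0,1.147]],
    [[37.2,33.5,0],[0,0,1.147]],
    [[37.2,33.5,0],[0,0,1.147]],
    [[37.2,33.5,0],[0,0,1.147]],
    [[37.2,33.5,0],[0,0,1.147]]
  ],
  "jaw": 5,
  "squeeze": 12
}}

```text
time_s: 1.98
tcp_pos: [0.4038, 0.3273, 0.2269]
eef_rot: [-180.0, 0.0, -78.3]
contact_force: [0.9, 1.3, 0.4]
gripper_width: 0.0506
gripper_force: 0.0
```

Run:
```python
from h import *
go([.479,.157,.15],[180,0,-90]);print(r.get_state()["joints"])
```

```text
shift [18.21 -3.91  9.57] rot [-0.001  0.001  0.204] tcp [0.4038 0.3273 0.2269] [-180.     0.   -78.3] t 1.975 F [0.9 1.3 0.4]
[ 6.06925875e+01  5.81313639e+00 -1.87015313e+01  1.24517300e-02
 -6.54347578e+01 -4.90207791e+01]
```

Request:
{"api": "move_arm", "payload": {
  "targets": [
    [[6,-1.3,1],[0,0,0.1]],
    [[12,-2.6,3],[0,0,0.204]],
    [[18.2,-3.9,7],[0,0,0.204]],
    [[18.2,-3.9,8],[0,0,0.204]],
    [[18.2,-3.9,8],[0,0,0.204]]
  ]
}}

```text
time_s: 2.6
tcp_pos: [0.4788, 0.1577, 0.1455]
eef_rot: [179.9, -0.1, -89.8]
contact_force: [0.4, 0.3, 1.1]
gripper_width: 0.05
gripper_force: 0.0
```

Run:
```python
from h import *
go([.479,.157,.08],[180,0,-90]);
t=viewer.capture("top");s=viewer.capture("scene")
for n in("top","scene"):print([(np.round(d["location"],1).tolist(),round(d["score"],2)) for d in pinpoint("crank_knob",n)[:3]])
a=s["image"][150:270,190:310];b=t["image"][180:300,180:300]
cv2.imwrite("pics/k.png",np.hstack([cv2.resize(a,(400,400)),cv2.resize(b,(400,400))]))
```

```text
shift [ 0.06 -0.03  8.43] rot [ 0.002 -0.002  0.003] tcp [0.4788 0.1577 0.1455] [ 1.799e+02 -1.000e-01 -8.980e+01] t 2.6 F [0.4 0.3 1.1]
[([223.4, 262.7], 0.61), ([177.8, 407.7], 0.37)]
[([201.2, 251.5], 0.58)]
```

View pics/k.png

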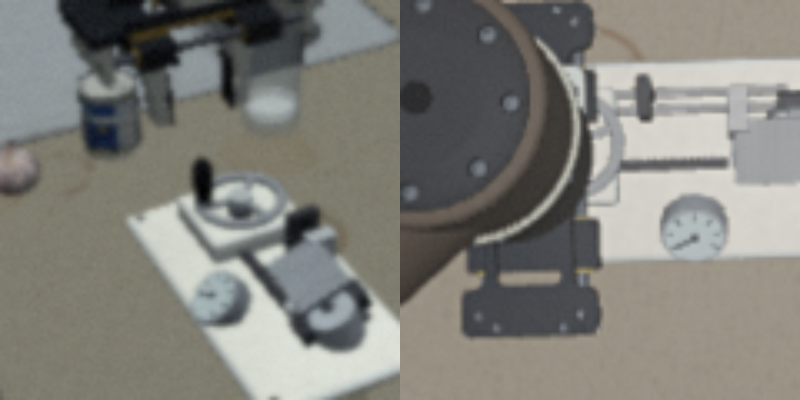

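The scene crop shows the open fingers directly above the knob (knob at about pixel 251,204), so I go down and grip.

Request:
{"api": "move_arm", "payload": {
  "targets": [
    [[0,0,4],[0,0,0]],
    [[0,0,8.1],[0,0,0]],
    [[0,0,8.1],[0,0,0]]
  ]
}}

```text
time_s: 3.18
tcp_pos: [0.4777, 0.159, 0.0641]
eef_rot: [179.8, -0.2, -89.6]
contact_force: [1.6, -0.8, -0.1]
gripper_width: 0.0495
gripper_force: 0.0
```

Request:
{"api": "move_arm", "payload": {
  "targets": [
    [[0,0,0],[0,0,0]],
    [[0,0,0],[0,0,0]],
    [[0,0,0],[0,0,0]],
    [[0,0,0],[0,0,0]]
  ],
  "jaw": 0.8
}}

```text
time_s: 3.68
tcp_pos: [0.48, 0.1596, 0.0664]
eef_rot: [-179.9, 0.1, -89.7]
contact_force: [1.1, -0.4, 0.8]
gripper_width: 0.0169
gripper_force: 12.0
```

Run:
```python
from h import *
s=r.get_state();print(s["gripper_width"],s["gripper_force"],s["tcp_pos"],s["contact_force"],s["moment"])
s=viewer.capture("scene")
print(proj(s,[.479,.157,.08]),[(np.round(d["location"],1).tolist(),round(d["score"],2)) for d in pinpoint("crank_knob","scene")[:3]])
```

```text
0.016940067673639685 12.00532715767622 [0.48001265 0.15961956 0.06640506] [ 1.06798337 -0.37950577  0.76537114] [-0.29734292 -0.81672367 -0.01123733]
[203.27263136 250.13239026] []
```

Run:
```python
import numpy as np
p=lambda t:np.array([-3.2*np.sin(t),3.2*np.cos(t)])
t=.17
while t<5.6:
    print(round(t,2),[[round(x,2) for x in p(t+.36*k)-p(t)] for k in range(1,6)]);t+=1.8
```

```text
0.17 [[np.float64(-1.08), np.float64(-0.39)], [np.float64(-1.95), np.float64(-1.14)], [np.float64(-2.5), np.float64(-2.14)], [np.float64(-2.66), np.float64(-3.28)], [np.float64(-2.41), np.float64(-4.4)]]
1.97 [[np.float64(0.63), np.float64(-0.96)], [np.float64(1.55), np.float64(-1.64)], [np.float64(2.66), np.float64(-1.94)], [np.float64(3.8), np.float64(-1.84)], [np.float64(4.83), np.float64(-1.34)]]
3.77 [[np.float64(0.79), np.float64(0.83)], [np.float64(1.24), np.float64(1.88)], [np.float64(1.29), np.float64(3.03)], [np.float64(0.93), np.float64(4.12)], [np.float64(0.21), np.float64(5.01)]]
5.57 [[np.float64(-0.99), np.float64(0.58)], [np.float64(-2.12), np.float64(0.78)], [np.float64(-3.24), np.float64(0.57)], [np.float64(-4.22), np.float64(-0.03)], [np.float64(-4.93), np.float64(-0.93)]]
```

Request:
{"api": "move_arm", "payload": {
  "targets": [
    [[-1.08,-0.39,0],[0,0,0]],
    [[-1.95,-1.14,0],[0,0,0]],
    [[-2.5,-2.14,0],[0,0,0]],
    [[-2.66,-3.28,0],[0,0,0]],
    [[-2.41,-4.4,0],[0,0,0]]
  ]
}}

```text
time_s: 4.4
tcp_pos: [0.5232, 0.1831, 0.0661]
eef_rot: [180.0, -0.1, -89.7]
contact_force: [-3.3, -4.4, 12.8]
gripper_width: 0.0172
gripper_force: 12.0
```

Run:
```python
from h import *
s=r.get_state();print(s["gripper_width"],s["gripper_force"],s["tcp_pos"],s["contact_force"],s["moment"],s["eef_rot"])
s=viewer.capture("scene")
cv2.imwrite("pics/w1.png",cv2.resize(s["image"][150:270,190:350],(800,600)))
```

```text
0.017226855188668847 12.001071476843208 [0.52324106 0.1831092  0.06614564] [-3.33023249 -4.42228767 12.83260787] [-1.81992829  1.4185435   0.04774247] [ 1.79954874e+02 -7.07245952e-02 -8.96609345e+01]
```

View pics/w1.png

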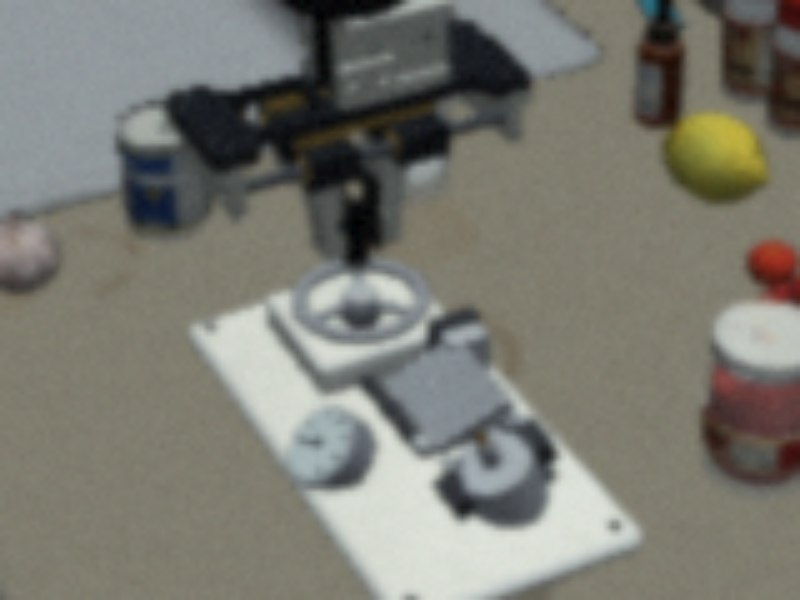

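The wheel turns: the shutter plate has moved towards the post and the nipple (crop 495,465) is emerging. I carry on.

Request:
{"api": "move_arm", "payload": {
  "targets": [
    [[0.63,-0.96,-0.1],[0,0,0]],
    [[1.55,-1.64,-0.1],[0,0,0]],
    [[2.66,-1.94,-0.1],[0,0,0]],
    [[3.8,-1.84,-0.1],[0,0,0]],
    [[4.83,-1.34,-0.1],[0,0,0]]
  ]
}}

```text
time_s: 5.08
tcp_pos: [0.5375, 0.1346, 0.0665]
eef_rot: [-179.9, 0.0, -89.7]
contact_force: [2.5, -0.3, -2.5]
gripper_width: 0.0173
gripper_force: 12.0
```

Request:
{"api": "move_arm", "payload": {
  "targets": [
    [[0.79,0.83,0],[0,0,0]],
    [[1.24,1.88,0],[0,0,0]],
    [[1.29,3.03,0],[0,0,0]],
    [[0.93,4.12,0],[0,0,0]]
  ]
}}

```text
time_s: 5.58
tcp_pos: [0.4946, 0.1256, 0.0665]
eef_rot: [180.0, 0.0, -89.7]
contact_force: [2.1, 0.9, -3.9]
gripper_width: 0.0167
gripper_force: 12.0
```

Run:
```python
from h import *
s=r.get_state();print(s["gripper_width"],s["tcp_pos"],s["contact_force"])
s=viewer.capture("scene")
cv2.imwrite("pics/w2.png",cv2.resize(s["image"][150:270,190:350],(800,600)))
```

```text
0.01667903847393796 [0.49459269 0.12564264 0.06652069] [ 2.09646017  0.87282215 -3.91530047]
```

View pics/w2.png

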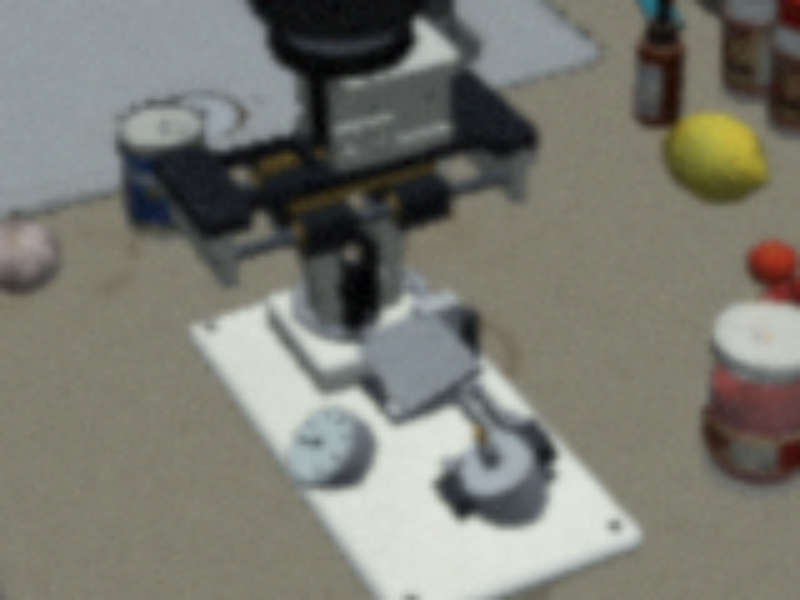

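Request:
{"api": "move_arm", "payload": {
  "targets": [
    [[-0.35,0.47,0],[0,0,0]],
    [[-0.72,0.89,0],[0,0,0]],
    [[-0.72,0.89,0],[0,0,0]]
  ]
}}

```text
time_s: 6.0
tcp_pos: [0.4878, 0.1332, 0.0667]
eef_rot: [-179.9, -0.0, -89.6]
contact_force: [8.7, -5.7, -6.1]
gripper_width: 0.017
gripper_force: 12.0
```

Run:
```python
from h import *
s=r.get_state();print(s["gripper_width"],s["tcp_pos"],s["contact_force"],s["moment"])
```

```text
0.016952023476883318 [0.48775908 0.13320401 0.06666859] [ 8.65087861 -5.72559046 -6.14977625] [-1.93279935 -2.90622921  0.04339968]
```

Request:
{"api": "move_arm", "payload": {
  "targets": [
    [[-0.15,0.12,0],[0,0,0]],
    [[-0.15,0.12,0],[0,0,0]]
  ]
}}

```text
time_s: 6.25
tcp_pos: [0.4875, 0.1348, 0.0667]
eef_rot: [-179.8, -0.0, -89.6]
contact_force: [11.2, -6.4, -7.8]
gripper_width: 0.0172
gripper_force: 12.0
```

Request:
{"api": "move_arm", "payload": {
  "targets": [
    [[-0.05,0.02,0],[0,0,0]],
    [[0,0,0],[0,0,0]],
    [[0,0,0],[0,0,0]]
  ],
  "jaw": 4.5
}}

```text
time_s: 6.62
tcp_pos: [0.4853, 0.1346, 0.0665]
eef_rot: [180.0, -0.0, -89.7]
contact_force: [-0.1, -0.3, -0.0]
gripper_width: 0.0411
gripper_force: 0.0
```

Request:
{"api": "move_arm", "payload": {
  "targets": [
    [[0,0,-4],[0,0,0]],
    [[0,0,-9],[0,0,0]],
    [[5,0,-12],[0,0,0]],
    [[11,1,-12],[0,0,0]],
    [[17,2,-12],[0,0,0]]
  ]
}}

```text
time_s: 7.25
tcp_pos: [0.466, -0.0368, 0.1872]
eef_rot: [-179.9, 0.0, -89.6]
contact_force: [0.9, -0.7, 0.8]
gripper_width: 0.0447
gripper_force: 0.0
```

Run:
```python
from h import *
go([.4085,-.292,.16],[180,0,-90])
s=viewer.capture("scene");t=viewer.capture("top")
cv2.imwrite("pics/w3.png",np.hstack([cv2.resize(s["image"][160:270,200:310],(400,400)),cv2.resize(t["image"][180:270,200:320],(400,300),).copy() if 0 else cv2.resize(t["image"][180:280,200:300],(400,400))]))
```

```text
shift [25.49  5.93  4.58] rot [-0.001  0.001  0.007] tcp [ 0.466  -0.0368  0.1872] [-179.9    0.   -89.6] t 7.25 F [ 0.9 -0.7  0.8]
```

View pics/w3.png

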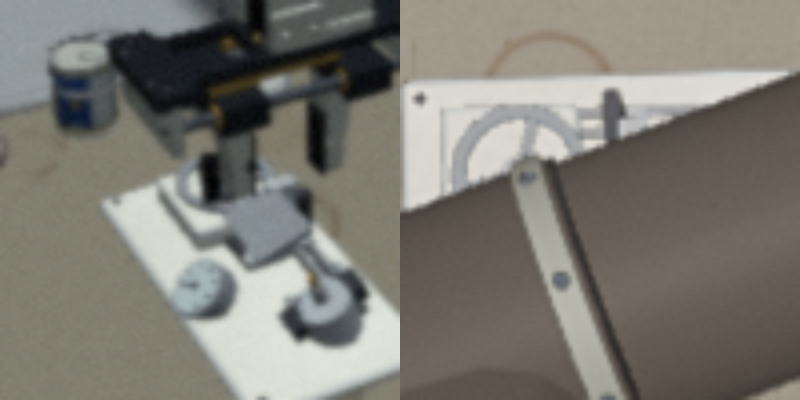

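Request:
{"api": "move_arm", "payload": {
  "targets": [
    [[6,1.5,0],[0,0,0]],
    [[12,3,0],[0,0,0]],
    [[18,4.5,0],[0,0,0]],
    [[23,5.6,1],[0,0,0.007]],
    [[25.5,5.9,2.5],[0,0,0.007]]
  ],
  "jaw": 7
}}

```text
time_s: 7.98
tcp_pos: [0.4084, -0.2928, 0.1617]
eef_rot: [-179.9, -0.0, -90.2]
contact_force: [-0.1, 0.3, -0.2]
gripper_width: 0.0699
gripper_force: 0.0
```

Run:
```python
from h import *
go([.4085,-.292,.085],[180,0,-90]);print(r.get_state()["joints"])
s=viewer.capture("scene");t=viewer.capture("top")
print(proj(s,[.4085,-.292,.115]),proj(t,[.4085,-.292,.115]))
cv2.imwrite("pics/d.png",np.hstack([cv2.resize(s["image"][260:380,250:370],(400,400)),cv2.resize(t["image"][180:260,200:280],(400,400))]))
```

```text
shift [-0.09  0.    9.55] rot [-0.001 -0.    -0.003] tcp [ 0.4084 -0.2928  0.1617] [-179.9   -0.   -90.2] t 7.975 F [-0.1  0.3 -0.2]
[-1.32015437e+01  7.39367455e+00 -2.60824646e+01  3.82179054e-03
 -5.64639474e+01  1.29991521e+01]
[315.02893662 311.48083365] [260.86949045 429.82230986]
```

View pics/d.png

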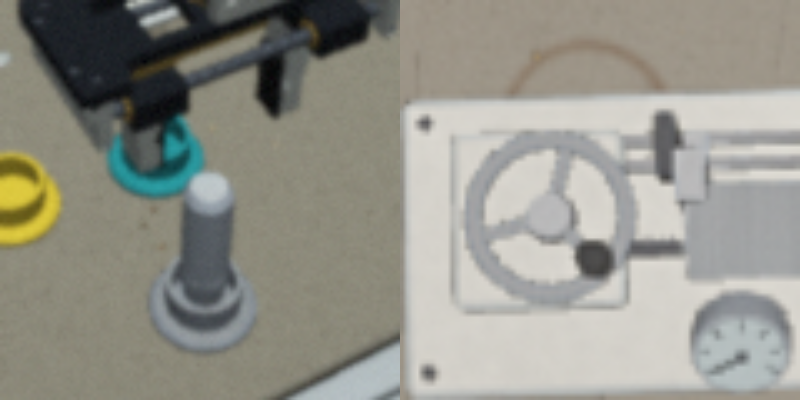

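Top crop: the carriage block (690,170) sits against the black stop post (665,145), so the shutter is at its stop. Scene crop: the charger stands in the steel dock with the fingers straddling it from above.

Request:
{"api": "move_arm", "payload": {
  "targets": [
    [[0,0,4.5],[0,0,0]],
    [[0,0,9.4],[0,0,0]],
    [[0,0,9.4],[0,0,0]]
  ]
}}

```text
time_s: 8.45
tcp_pos: [0.4066, -0.2895, 0.0652]
eef_rot: [179.6, 0.1, -90.1]
contact_force: [-0.9, -0.2, 0.2]
gripper_width: 0.0702
gripper_force: 0.0
```

Request:
{"api": "move_arm", "payload": {
  "targets": [
    [[0,0,0],[0,0,0]],
    [[0,0,0],[0,0,0]],
    [[0,0,0],[0,0,0]],
    [[0,0,0],[0,0,0]]
  ],
  "jaw": 2,
  "squeeze": 40
}}

```text
time_s: 8.95
tcp_pos: [0.4092, -0.2911, 0.0684]
eef_rot: [-179.9, -0.0, -90.1]
contact_force: [-0.4, -1.0, -0.2]
gripper_width: 0.0355
gripper_force: 0.0
```

Request:
{"api": "move_arm", "payload": {
  "targets": [
    [[0,0,-3],[0,0,0]],
    [[0,0,-9],[0,0,0]],
    [[0,0,-14],[0,0,0]],
    [[0,0,-14],[0,0,0]]
  ]
}}

```text
time_s: 9.45
tcp_pos: [0.4109, -0.2918, 0.2118]
eef_rot: [-179.6, -0.1, -90.1]
contact_force: [0.4, -0.5, -2.8]
gripper_width: 0.0292
gripper_force: 40.0
```

Run:
```python
from h import *
s=r.get_state();print(s["gripper_width"],s["contact_force"],s["moment"])
v=np.array([.5102,.0774,.0039])
n=np.array([.5105,-.0076,.046]);t=np.radians(20)
ax=Ro.from_euler("z",.0039).apply([-np.sin(t),0,np.cos(t)])
# tool z = -ax, tool y ~ -x side
yy=Ro.from_euler("z",.0039).apply([-np.cos(t),0,-np.sin(t)]);xx=np.cross(yy,-ax)
R=Ro.from_matrix(np.stack([xx,yy,-ax],1));print(R.as_euler("xyz",degrees=True))
for d in(.06,):go(n+ax*(d+.078),R)
C={q:viewer.capture(q) for q in("scene","top")}
for q in C:
  m=outline_of("charger",q);print(q,[(d["score"],d["box"]) for d in m[:2]],[(d["location"],d["score"]) for d in pinpoint("charger",q)[:2]])
g=s["tcp_pos"];print("exp mouth",proj(C["scene"],[g[0],g[1],g[2]+.0188-.078]),"exp top",proj(C["scene"],[g[0],g[1],g[2]+.0188+.03]))
cv2.imwrite("pics/g.png",cv2.resize(C["scene"]["image"][200:380,220:400],(600,600)))
```

```text
0.029222927107791875 [ 0.40319944 -0.52558924 -2.8449938 ] [1.25150613e-01 6.46488495e-05 2.58822515e-02]
[-160.            0.          -89.77654646]
shift [-28.43  -5.81   5.35] rot [ 0.341 -0.003 -0.005] tcp [ 0.4109 -0.2918  0.2118] [-1.796e+02 -1.000e-01 -9.010e+01] t 9.45 F [ 0.4 -0.5 -2.8]
scene [(0.82, [305.9, 263.7, 325.1, 313.7]), (0.62, [249.6, 199.5, 274.9, 217.6])] [([308.3, 310.2], 0.74)]
top [] []
exp mouth [301.14912657 313.2493437 ] exp top [258.0656278  315.64318901]
```

View pics/g.png

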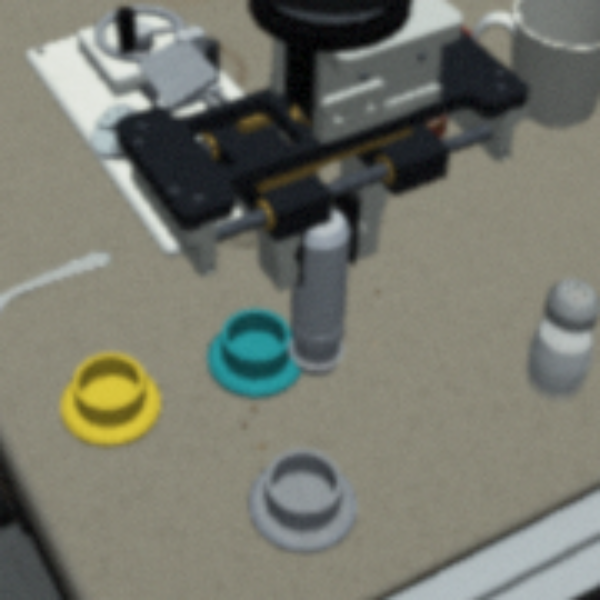

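The charger is held above its now empty dock (crop 303,500), but the fingers were still closing as it rose. Its mouth appears about 17 mm low, so the grip is at about 95 mm from the mouth, too far up. I set it back in the dock and regrip.

Request:
{"api": "move_arm", "payload": {
  "targets": [
    [[0,0,5],[0,0,0]],
    [[0,0,10],[0,0,0]],
    [[0,0,11.8],[0,0,0]],
    [[0,0,11.8],[0,0,0]]
  ]
}}

```text
time_s: 10.25
tcp_pos: [0.4072, -0.2906, 0.0873]
eef_rot: [179.7, 0.1, -90.1]
contact_force: [-0.5, 0.3, -1.2]
gripper_width: 0.0294
gripper_force: 40.0
```

Request:
{"api": "move_arm", "payload": {
  "targets": [
    [[0,0,0.2],[0,0,0]],
    [[0,0,0.3],[0,0,0]],
    [[0,0,0.3],[0,0,0]]
  ]
}}

```text
time_s: 10.62
tcp_pos: [0.4092, -0.2911, 0.0872]
eef_rot: [-179.9, -0.0, -90.1]
contact_force: [0.1, 0.4, -2.2]
gripper_width: 0.0293
gripper_force: 40.0
```

Request:
{"api": "move_arm", "payload": {
  "targets": [
    [[0,0,0.2],[0,0,0]],
    [[0,0,0.4],[0,0,0]],
    [[0,0,0.4],[0,0,0]]
  ]
}}

```text
time_s: 11.0
tcp_pos: [0.4087, -0.2909, 0.0824]
eef_rot: [180.0, 0.0, -90.1]
contact_force: [0.2, 0.7, -2.1]
gripper_width: 0.0291
gripper_force: 40.0
```

Request:
{"api": "move_arm", "payload": {
  "targets": [
    [[0,0,0.2],[0,0,0]],
    [[0,0,0.4],[0,0,0]],
    [[0,0,0.4],[0,0,0]]
  ]
}}

```text
time_s: 11.38
tcp_pos: [0.4094, -0.2916, 0.0804]
eef_rot: [-179.9, -0.1, -90.0]
contact_force: [-4.3, 2.9, 17.1]
gripper_width: 0.0297
gripper_force: 40.0
```

Request:
{"api": "move_arm", "payload": {
  "targets": [
    [[0,0,0],[0,0,0]],
    [[0,0,0],[0,0,0]],
    [[0,0,0.6],[0,0,0]],
    [[0,0,1.2],[0,0,0]],
    [[0,0,1.2],[0,0,0]]
  ],
  "jaw": 4.5
}}

```text
time_s: 12.0
tcp_pos: [0.4083, -0.2908, 0.0657]
eef_rot: [179.9, 0.0, -90.1]
contact_force: [0.4, 0.5, -0.1]
gripper_width: 0.0451
gripper_force: 0.0
```

Request:
{"api": "move_arm", "payload": {
  "targets": [
    [[0,0,0],[0,0,0]],
    [[0,0,0],[0,0,0]],
    [[0,0,0],[0,0,0]],
    [[0,0,0],[0,0,0]],
    [[0,0,0],[0,0,0]]
  ],
  "jaw": 2
}}

```text
time_s: 12.62
tcp_pos: [0.409, -0.291, 0.0667]
eef_rot: [-180.0, -0.0, -90.1]
contact_force: [-0.3, -0.2, -0.5]
gripper_width: 0.0296
gripper_force: 40.0
```

Run:
```python
from h import *
s=r.get_state();print(s["gripper_width"],s["gripper_force"],s["contact_force"],s["moment"],s["tcp_pos"])
```

```text
0.029563194894322468 39.9932724237442 [-0.26583564 -0.16736634 -0.54978668] [ 0.03691007 -0.1519686  -0.03306351] [ 0.408962   -0.29098166  0.06668401]
```

Request:
{"api": "move_arm", "payload": {
  "targets": [
    [[0,0,-3],[0,0,0]],
    [[0,0,-8],[0,0,0]],
    [[0,0,-13],[0,0,0]],
    [[0,0,-13],[0,0,0]],
    [[0,0,-13],[0,0,0]]
  ]
}}

```text
time_s: 13.25
tcp_pos: [0.4081, -0.2905, 0.1958]
eef_rot: [180.0, 0.1, -90.1]
contact_force: [-0.2, 0.1, -2.4]
gripper_width: 0.029
gripper_force: 40.0
```

```bash
cat >> h.py <<'E'
N0=np.array([.5105,-.0076,.046]);YW=.0039
def frame():
    t=np.radians(20);q=Ro.from_euler("z",YW);ax=q.apply([-np.sin(t),0,np.cos(t)]);yy=q.apply([-np.cos(t),0,-np.sin(t)])
    return ax,Ro.from_matrix(np.stack([np.cross(yy,-ax),yy,-ax],1))
E
python3 - <<'E'
from h import *
ax,R=frame();go(N0+ax*(.05+.0785),R)
s=viewer.capture("scene")
S=r.get_state();g=S["tcp_pos"];Rt=Ro.from_euler("xyz",S["eef_rot"],degrees=True)
P=lambda k:g+Rt.apply([0,0,-.0188+k])
m=outline_of("charger","scene");print([(d["score"],d["box"]) for d in m[:2]],[(d["location"],d["score"]) for d in pinpoint("charger","scene")[:2]])
print("exp mouth",proj(s,P(.0785)),"exp top",proj(s,P(-.0295)), "col/row per 5mm x,y", proj(s,P(.0785)+[.005,0,0])-proj(s,P(.0785)),proj(s,P(.0785)+[0,.005,0])-proj(s,P(.0785)))
print([(d["location"],d["score"]) for d in pinpoint("nipple","scene")[:2]],"exp nip",proj(s,N0),[(d["location"],d["score"]) for d in pinpoint("nipple","top")[:2]])
mm=m[0]["mask"];ys=np.where(mm.any(1))[0]
for y in ys[::4]: c=np.where(mm[y])[0];print(y,c.min(),c.max())
im=s["image"][200:340,230:370];cv2.imwrite("pics/g2.png",cv2.resize(im,(600,600),interpolation=cv2.INTER_CUBIC))
E
```

```text
shift [-28.29  -6.43   4.69] rot [ 0.35  -0.    -0.006] tcp [ 0.4081 -0.2905  0.1958] [ 1.80e+02  1.00e-01 -9.01e+01] t 13.25 F [-0.2  0.1 -2.4]
[(0.76, [303.8, 268.1, 322.3, 316.9]), (0.4, [210.7, 171.5, 231.1, 198.4])] [([309.4, 309.8], 0.76)]
exp mouth [307.44080121 311.05602574] exp top [265.54582078 313.36738892] col/row per 5mm x,y [-0.96268744  2.26582353] [-1.79144402 -1.35870355]
[([241.0, 286.8], 0.69)] exp nip [242.27585769 287.74141723] [([219.3, 300.6], 0.95)]
267 319 321
271 318 322
275 313 322
279 309 323
283 309 322
287 309 322
291 308 322
295 305 321
299 304 321
303 304 320
307 304 320
311 306 317
```

Run:
```python
from h import *
np.set_printoptions(precision=4,suppress=True)
s=viewer.capture("scene");t=viewer.capture("top")
ps=pinpoint("nipple","scene")[0]["location"];pt=pinpoint("nipple","top")[0]["location"]
print(ps,pt,tri(s,ps,t,pt),atz(s,ps,.046),atz(t,pt,.046),"exp top",proj(t,N0))
a=cv2.resize(s["image"][220:265,265:310],(400,400),interpolation=cv2.INTER_CUBIC);b=cv2.resize(t["image"][200:245,280:325],(400,400),interpolation=cv2.INTER_CUBIC)
cv2.imwrite("pics/n.png",np.hstack([a,b]))
```

```text
[242.5, 288.4] [289.2, 159.9] (array([ 0.4802,  0.2524, -0.0888]), np.float64(0.31302261927657266)) [ 0.5116 -0.0092  0.046 ] [0.361  0.3192 0.046 ] exp top [221.3882 298.7959]
```

View pics/n.png

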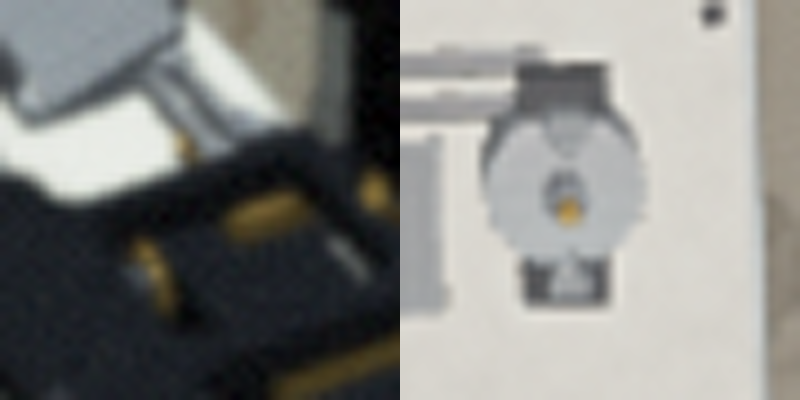

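Top crop: the nipple disc is free. The face centre is at about crop (164,184), which is pixel col 298, row 220.3, and the brass pin tip is at about col 298.7, row 223.1. The catches are above and below it.

Run:
```python
from h import *
np.set_printoptions(precision=4,suppress=True)
t=viewer.capture("top");ax,R=frame()
print("face",proj(t,N0),"tip",proj(t,N0+.027*ax))
a=atz(t,(220.3,298.2),.046);tip=N0+.027*ax;b=atz(t,(223.1,298.7),tip[2]);print(a,b,tip)
N1=(a+b-.027*ax)/2;N1[2]=.046;print(N1)
hub=atz(t,(223,229.5),.06);print("hub",hub, hub[:2]-N1[:2])
go(N1+ax*(.05+.0785),R)
```

```text
face [221.3882 298.7959] tip [224.3696 299.4049]
[ 0.5131 -0.0063  0.046 ] [ 0.5042 -0.0061  0.0714] [ 0.5013 -0.0076  0.0714]
[ 0.5133 -0.0062  0.046 ]
hub [0.5097 0.153  0.06  ] [-0.0036  0.1592]
shift [-28.47  -6.66   4.72] rot [ 0.35  -0.001 -0.005] tcp [ 0.4088 -0.2909  0.1963] [180.    0.  -90.1] t 13.75 F [ 0.3  0.3 -1.9]
```

Request:
{"api": "move_arm", "payload": {
  "targets": [
    [[-5.5,-1.3,0],[0.08,0,0]],
    [[-11,-2.6,0],[0.17,0,0]],
    [[-17,-4,1],[0.26,0,0]],
    [[-23,-5.4,3],[0.35,0,-0.005]],
    [[-28.4,-6.6,4.2],[0.35,0,-0.005]]
  ]
}}

```text
time_s: 14.38
tcp_pos: [0.4724, -0.0129, 0.1561]
eef_rot: [-159.8, 0.0, -89.8]
contact_force: [2.6, -2.0, -2.3]
gripper_width: 0.0297
gripper_force: 40.0
```

Request:
{"api": "move_arm", "payload": {
  "targets": [
    [[0,0,0],[0,0,0]],
    [[0,0,0],[0,0,0]]
  ]
}}

```text
time_s: 14.62
tcp_pos: [0.4735, -0.0142, 0.1562]
eef_rot: [-160.0, -0.1, -89.7]
contact_force: [0.5, 1.7, -2.4]
gripper_width: 0.0298
gripper_force: 40.0
```

```bash
cat >> h.py <<'E'
N1=np.array([.5125,-.0072,.046])
E
python3 - <<'E'
from h import *
np.set_printoptions(precision=4,suppress=True)
ax,R=frame();go(N1+ax*(.05+.0785),R)
S=r.get_state();Rt=Ro.from_euler("xyz",S["eef_rot"],degrees=True);M=S["tcp_pos"]+Rt.apply([0,0,-.0188+.0785])
s=viewer.capture("scene");t=viewer.capture("top");print("mouth",M,"exp px",proj(s,M),"face px",proj(s,N1),"tip px",proj(s,N1+.027*ax))
print([(d["location"],d["score"]) for d in pinpoint("charger","scene")[:2]],[(d["location"],d["score"]) for d in pinpoint("nipple","scene")[:2]],S["joints"])
cv2.imwrite("pics/h.png",cv2.resize(s["image"][170:270,235:335],(600,600),interpolation=cv2.INTER_CUBIC))
E
```

```text
shift [-0.68  0.1   0.72] rot [-0.    -0.001  0.001] tcp [ 0.4735 -0.0142  0.1562] [-160.    -0.1  -89.7] t 14.625 F [ 0.5  1.7 -2.4]
mouth [ 0.494  -0.0142  0.1001] exp px [229.173  283.1862] face px [241.9549 288.3428] tip px [235.4642 285.1976]
[([242.4, 287.4], 0.68), ([228.8, 281.7], 0.61)] [([239.2, 290.5], 0.91)] [ 29.0599  -7.5351 -53.0476  20.4511 -28.3354 -45.4457]
```

View pics/h.png

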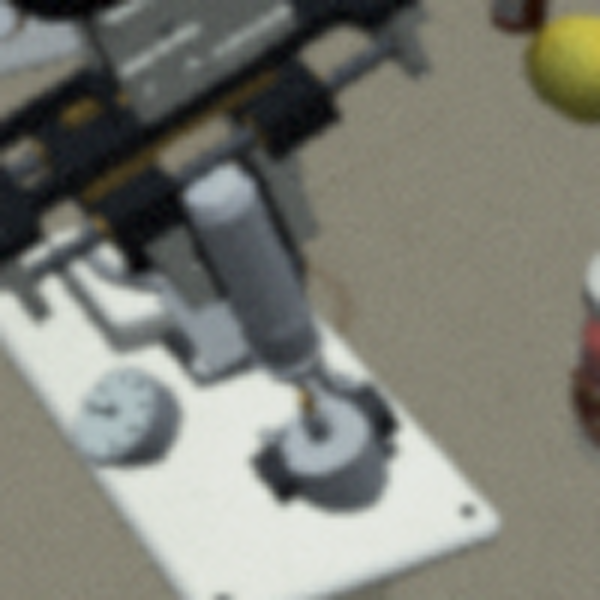

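The scene crop shows the charger tilted along the nipple's axis with its mouth just above the brass pin tip (col 286, row 236.7); the shutter is well clear. I correct sideways, then press along the axis.

Request:
{"api": "move_arm", "payload": {
  "targets": [
    [[-0.7,0.1,0.3],[0,0,0]],
    [[-0.7,0.1,0.7],[0,0,0]],
    [[-0.7,0.1,0.7],[0,0,0]],
    [[-0.7,0.1,0.7],[0,0,0]]
  ]
}}

```text
time_s: 15.32
tcp_pos: [0.4751, -0.0077, 0.1493]
eef_rot: [-160.0, -0.1, -89.8]
contact_force: [0.5, -0.3, -0.8]
gripper_width: 0.0296
gripper_force: 40.0
```

Run:
```python
from h import *
ax,R=frame()
for i in range(5): go(N1+ax*(.0785),R); viewer.capture("scene")
print([(d["location"],d["score"]) for d in pinpoint("charger","scene")[:2]])
```

```text
shift [-0.04  0.02  5.01] rot [-0.001 -0.001 -0.   ] tcp [ 0.4751 -0.0077  0.1493] [-1.60e+02 -1.00e-01 -8.98e+01] t 15.325 F [ 0.5 -0.3 -0.8]
shift [-0.03  0.03  5.02] rot [-0.001 -0.001 -0.   ] tcp [ 0.4752 -0.0076  0.1494] [-1.60e+02 -1.00e-01 -8.98e+01] t 15.375 F [ 0.5  0.8 -1.6]
shift [-0.02  0.04  5.03] rot [-0.001 -0.001 -0.   ] tcp [ 0.4752 -0.0075  0.1495] [-159.9   -0.   -89.8] t 15.425 F [ 0.1 -0.7 -1.7]
shift [-0.02  0.04  5.03] rot [-0.001 -0.001 -0.   ] tcp [ 0.4752 -0.0075  0.1495] [-159.9   -0.   -89.8] t 15.475 F [ 0.3 -0.4 -1.9]
shift [-0.02  0.04  5.03] rot [-0.001 -0.001 -0.   ] tcp [ 0.4752 -0.0075  0.1495] [-159.9   -0.   -89.8] t 15.525 F [ 0.2  0.9 -2.4]
[([228.7, 281.9], 0.87), ([233.1, 276.3], 0.54)]
```

Request:
{"api": "move_arm", "payload": {
  "targets": [
    [[0,0,1],[0,0,0]],
    [[0,0,2],[0,0,0]],
    [[0,0,2.7],[0,0,0]],
    [[0,0,3.2],[0,0,0]],
    [[0,0,3.2],[0,0,0]]
  ]
}}

```text
time_s: 16.25
tcp_pos: [0.486, -0.0078, 0.119]
eef_rot: [-160.0, -0.1, -89.8]
contact_force: [0.2, 0.2, -1.4]
gripper_width: 0.0295
gripper_force: 40.0
```

```bash
cat >> h.py <<'E'
def stat():
    ax,R=frame();go(N1+ax*.0785,R);s=r.get_state()
    print("F tool",np.round(R.inv().apply(s["contact_force"]),1),"M",np.round(R.inv().apply(s["moment"]),2),"w",round(s["gripper_width"],4))
E
python3 -c "
from h import *
stat()"
```

```text
shift [-0.05  0.    1.79] rot [-0.    -0.002 -0.   ] tcp [ 0.486  -0.0078  0.119 ] [-1.60e+02 -1.00e-01 -8.98e+01] t 16.25 F [ 0.2  0.2 -1.4]
F tool [-0.2  0.3  1.4] M [-1.42 -0.05  0.06] w 0.0295
```

Request:
{"api": "move_arm", "payload": {
  "targets": [
    [[0,0,0.3],[0,0,0]],
    [[0,0,0.6],[0,0,0]],
    [[0,0,0.8],[0,0,0]],
    [[0,0,0.8],[0,0,0]]
  ]
}}

```text
time_s: 16.75
tcp_pos: [0.4889, -0.0071, 0.1117]
eef_rot: [-159.9, -0.0, -89.8]
contact_force: [-4.5, 3.9, -0.5]
gripper_width: 0.0299
gripper_force: 40.0
```

```bash
python3 -c "
from h import *
stat()"
```

```text
shift [0.02 0.03 1.01] rot [-0.001 -0.     0.   ] tcp [ 0.4889 -0.0071  0.1117] [-159.9   -0.   -89.8] t 16.75 F [-4.5  3.9 -0.5]
F tool [-3.9  4.3 -1.1] M [-2.82 -2.07  0.05] w 0.0299
```

Request:
{"api": "move_arm", "payload": {
  "targets": [
    [[-0.15,0.15,0],[0,0,0]],
    [[-0.15,0.15,0],[0,0,0]],
    [[-0.15,0.15,0],[0,0,0]]
  ]
}}

```text
time_s: 17.12
tcp_pos: [0.4877, -0.0062, 0.1116]
eef_rot: [-160.0, -0.0, -89.8]
contact_force: [0.1, 0.0, -2.3]
gripper_width: 0.0293
gripper_force: 40.0
```

```bash
python3 -c "
from h import *
stat()"
```

```text
shift [ 0.11 -0.08  1.05] rot [-0.    -0.001 -0.   ] tcp [ 0.4877 -0.0062  0.1116] [-160.    -0.   -89.8] t 17.125 F [ 0.1  0.  -2.3]
F tool [-0.   0.7  2.1] M [-1.43 -0.09  0.02] w 0.0293
```

Request:
{"api": "move_arm", "payload": {
  "targets": [
    [[-0.05,0.05,0.15],[0,0,0]],
    [[-0.05,0.05,0.3],[0,0,0]],
    [[-0.05,0.05,0.3],[0,0,0]]
  ]
}}

```text
time_s: 17.5
tcp_pos: [0.4888, -0.006, 0.1095]
eef_rot: [-160.1, -0.0, -89.8]
contact_force: [-1.4, -1.7, 1.1]
gripper_width: 0.0292
gripper_force: 40.0
```

```bash
python3 -c "
from h import *
stat()"
```

```text
shift [ 0.13 -0.06  0.81] rot [ 0.002 -0.    -0.   ] tcp [ 0.4888 -0.006   0.1095] [-160.1   -0.   -89.8] t 17.5 F [-1.4 -1.7  1.1]
F tool [ 1.7  1.  -1.5] M [-1.57  0.42  0.07] w 0.0292
```

Request:
{"api": "move_arm", "payload": {
  "targets": [
    [[0.05,0.03,0.15],[0,0,0]],
    [[0.05,0.03,0.3],[0,0,0]],
    [[0.05,0.03,0.3],[0,0,0]]
  ]
}}

```text
time_s: 17.88
tcp_pos: [0.49, -0.0063, 0.107]
eef_rot: [-160.2, 0.1, -89.8]
contact_force: [1.5, 1.3, -5.9]
gripper_width: 0.0294
gripper_force: 40.0
```

```bash
python3 -c "
from h import *
stat()"
```

```text
shift [ 0.1  -0.03  0.53] rot [ 0.003  0.001 -0.   ] tcp [ 0.49   -0.0063  0.107 ] [-1.602e+02  1.000e-01 -8.980e+01] t 17.875 F [ 1.5  1.3 -5.9]
F tool [-1.3  0.6  6.1] M [-1.35 -0.37  0.  ] w 0.0294
```

It has snapped in: the catches are now pulling the charger down. I keep pressing.

Request:
{"api": "move_arm", "payload": {
  "targets": [
    [[0,0,0.15],[0,0,0]],
    [[0,0,0.3],[0,0,0]],
    [[0,0,0.3],[0,0,0]]
  ]
}}

```text
time_s: 18.25
tcp_pos: [0.4915, -0.0064, 0.1051]
eef_rot: [-160.2, 0.1, -89.7]
contact_force: [-4.4, 3.3, -0.1]
gripper_width: 0.0293
gripper_force: 40.0
```

```bash
python3 -c "
from h import *
stat()"
```

```text
shift [0.09 0.05 0.3 ] rot [0.004 0.002 0.   ] tcp [ 0.4915 -0.0064  0.1051] [-1.602e+02  1.000e-01 -8.970e+01] t 18.25 F [-4.4  3.3 -0.1]
F tool [-3.3  4.2 -1.4] M [-2.68 -1.33 -0.01] w 0.0293
```

Request:
{"api": "move_arm", "payload": {
  "targets": [
    [[-0.08,0.08,0.1],[0,0,0]],
    [[-0.08,0.08,0.25],[0,0,0]],
    [[-0.08,0.08,0.25],[0,0,0]]
  ]
}}

```text
time_s: 18.62
tcp_pos: [0.4922, -0.0061, 0.1034]
eef_rot: [-160.3, 0.1, -89.8]
contact_force: [-4.6, 1.7, 2.9]
gripper_width: 0.0294
gripper_force: 40.0
```

```bash
python3 -c "
from h import *
stat()"
```

```text
shift [0.12 0.05 0.12] rot [ 0.006  0.002 -0.   ] tcp [ 0.4922 -0.0061  0.1034] [-1.603e+02  1.000e-01 -8.980e+01] t 18.625 F [-4.6  1.7  2.9]
F tool [-1.7  3.4 -4.3] M [-2.43 -0.33  0.06] w 0.0294
```

Request:
{"api": "move_arm", "payload": {
  "targets": [
    [[-0.03,0.08,0.1],[0,0,0]],
    [[-0.03,0.08,0.2],[0,0,0]],
    [[-0.03,0.08,0.2],[0,0,0]]
  ]
}}

```text
time_s: 19.0
tcp_pos: [0.4927, -0.006, 0.1025]
eef_rot: [-160.4, 0.1, -89.7]
contact_force: [-9.9, 0.7, 11.0]
gripper_width: 0.0294
gripper_force: 40.0
```

```bash
python3 -c "
from h import *
stat()"
```

```text
shift [0.12 0.07 0.02] rot [ 0.007  0.003 -0.   ] tcp [ 0.4927 -0.006   0.1025] [-1.604e+02  1.000e-01 -8.970e+01] t 19.0 F [-9.9  0.7 11. ]
F tool [ -0.7   5.5 -13.7] M [-3.35 -0.16  0.06] w 0.0294
```

Request:
{"api": "move_arm", "payload": {
  "targets": [
    [[0,0.08,0.1],[0,0,0]],
    [[0,0.08,0.1],[0,0,0]],
    [[0,0.08,0.1],[0,0,0]]
  ],
  "squeeze": 50
}}

```text
time_s: 19.38
tcp_pos: [0.4927, -0.0061, 0.1024]
eef_rot: [-160.4, 0.2, -89.7]
contact_force: [-16.6, 0.6, 20.6]
gripper_width: 0.0292
gripper_force: 50.0
```

Run:
```python
from h import *
stat();t=viewer.capture("top")
for i in range(3): viewer.capture("top")
stat()
for n in("top","scene"):
    c=viewer.capture(n);p=[proj(c,N1+[-.06+0,.073,.02])];print(n,p)
    r0,c0=map(int,p[0]);im=cv2.cvtColor(c["image"],cv2.COLOR_BGR2GRAY)[r0-9:r0+10,c0-11:c0+12];print(im//10)
    print([(d["location"],d["score"]) for d in pinpoint("shutter",n)[:1]])
```

```text
shift [0.12 0.07 0.01] rot [ 0.007  0.003 -0.   ] tcp [ 0.4927 -0.0061  0.1024] [-160.4    0.2  -89.7] t 19.375 F [-16.6   0.6  20.6]
F tool [ -0.6   8.6 -25. ] M [-4.46 -0.31  0.08] w 0.0292
shift [0.12 0.07 0.01] rot [ 0.007  0.003 -0.   ] tcp [ 0.4927 -0.0061  0.1024] [-160.4    0.2  -89.7] t 19.575 F [-16.5   0.9  21.2]
F tool [ -1.    8.3 -25.6] M [-4.49 -0.35  0.02] w 0.0296
top [array([246.69936451, 267.83179279])]
[[20 20 20 20 20 20 21 20 20 20 20 20 20 20 20 20 20 20 20 20 20 20 20]
 [20 20 20 20 20 20 21 20 17 16 16 15 15 15 16 19 20 20 20 20 20 20 20]
 [20 20 20 20 20 20 19 16 12 12 13 13 13 13 13 13 14 15 17 20 20 20 20]
 [20 20 20 20 19 15 12 12 12 12 13 13 13 13 13 12 12 12 13 16 20 20 20]
 [20 20 20 19 15 11 11 12 13 13 13 13 13 13 13 13 13 12 11 12 16 20 20]
 [20 20 20 14 11 11 12 12 13 13 13 13 13 13 13 13 13 12 12 11 12 16 20]
 [20 20 19 11 10 12 12 13 15 15 15 15 14 15 15 15 13 13 12 11 12 16 20]
 [20 20 17 10 11 13 14 15 16 16 17 17 15 17 17 16 15 15 13 12 10 14 20]
 [20 20 14 10 12 14 15 16 18 18 18 17 14 18 18 18 17 16 15 14 11 11 17]
 [20 19 12 11 14 16 15 13 
[... 156 characters left out ...]
18 18 17 18 17 18 18 17 15 13 16]
 [20 19 14 15 17 17 18 18 18 18 18 17 17 17 18 18 18 18 17 16 15 14 16]
 [20 19 15 15 15 14 17 18 18 18 17 14 13 15 18 18 18 17 15 14 17 15 17]
 [20 19 16 16 17 17 18 17 17 18 17  9  8 13 16 17 17 18 17 17 17 15 19]
 [20 19 16 16 18 17 18 18 17 18 17 14 11 12 11 11 14 16 17 17 17 15 18]
 [20 20 19 15 17 17 17 17 18 17 18 17 18 18 17 15 11 11 15 16 16 17 20]
 [20 20 19 17 16 15 14 17 18 17 18 17 18 18 18 18 17 15 14 13 16 19 20]
 [20 20 20 19 17 16 17 18 17 17 18 18 17 18 18 18 18 18 17 16 18 20 20]]Traceback (most recent call last):
  File "<stdin>", line 8, in <module>
ValueError: it knows: charger, crank_knob, dock, garlic, jam_jar, nipple, salt, tin, unit
```

The hard face has been reached: the force rose to 25 N with no further travel. The dial needle has swung right across, from lower left to lower right. I hand in holding this.

```bash
python3 -c "
from h import *
stat();print(r.close_job())"
```

```text
shift [0.12 0.08 0.01] rot [ 0.006  0.003 -0.   ] tcp [ 0.4928 -0.0061  0.1025] [-160.4    0.2  -89.7] t 19.625 F [-15.7   0.5  22.7]
F tool [ -0.5   7.  -26.7] M [-4.45 -0.39  0.08] w 0.0294
the job is handed in; nothing more can be done
None
```

The job is handed in at about 19.6 s: the shutter is wound to its stop post, and the charger is snapped onto the nipple, pressed home against the hard face at about 26 N and still gripped at 50 N; I saw no contact with the bystanders but did not re-measure them at the end.

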